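Eject one cup from the stack feeder and nudge it into the pick-up bay

TASK

Press the plunger of the stack feeder once, fully home, to eject a single cup from the foot of the magazine, and let the plunger spring all the way back. Then nudge the ejected cup sideways along its lane until it rests flat against the stop at the lane's closed end. Do it all by pushing: grip or lift nothing, keep the other two cups in the magazine, and leave the loose cup and the relay beside the feeder where they stand.

Things in the scene. Friction and masses are not known exactly. Their poses are not given: they have to be found in the camera images.
- feeder: Stack feeder, aluminium and steel, fixed to the table. Origin on the table top (z = 0) under the magazine's axis; +x is the way a pressed plunger moves, +y the way along the lane to its stop, z up. Deck top at z = 12 mm: x -70 to 86, y -34 to 34 mm, and under the lane x 32 to 86, y -30 to 98 mm
- lane (a point): On the lane's deck in front of the gate (feeder x 58, y 0, z 12 mm); an ejected cup stands here, give or take 3 mm. The lane runs along feeder y, 45 mm wide between steel rails 6 mm high (on the magazine's side only from y = 23 mm on, with a flared start). It is open at the -y end (y = -30 mm); a steel stop 16 mm high closes the +y end, its face at y = 91 mm
- plunger (a joint): Travel of the plunger in m: 0 = out (sprung back), 0.060 = fully home against its end stop, along the feeder's +x. Return spring 5 N at 0, 8.5 N at 0.060, plus up to about 4 N of friction; it springs back by itself (about 0.3 s) when released
- plunger_face (a point): Centre of the back face of the plunger's upright push plate, the face to press towards feeder +x; moves with the plunger. Feeder x = -143 mm when out, z = 42 mm. The dark plate is 46 mm wide, from z = 14 to 66 mm; a flat steel bar 25 x 11 mm runs from it into the magazine; behind it is bare table
- magazine (a point): Axis of the magazine at deck height (z = 12 mm). Square steel magazine, 49 mm wide outside, 43 mm inside, walls up to z = 68 mm, with a gate one cup high at its foot on the feeder's +x side
- bay (a point): Where the centre of the ejected cup's underside is when the cup rests against the stop: on the lane's deck, feeder x = 58, y = 71 mm, z = 12 mm
- cup0: The lowest cup in the magazine, the one that is ejected. Bright cup-shaped work piece, 40 mm in diameter, 24 mm high, 50 g, its hollow to be taken as solid. Origin at the centre of its underside, z up
- cup1: The second cup in the stack, same kind; it starts 24 mm higher and drops to the deck when the plunger springs back
- cup2: The top cup in the stack, same kind; it starts 48 mm above the deck, top at z = 84 mm, above the magazine's rim, and drops by one cup too
- cup_spare: A loose cup of the same kind standing on the table beside the feeder: leave it. Origin at the centre of its underside
- relay_spare: A loose small plug-in relay, 21 x 28 x 36 mm, standing on the table beside the feeder: leave it. Origin at the centre of its underside
Not all that is in view belongs to the job. What is shaped like the cup2 but pink or red is not meant.

How it is judged (in metres and radians):
On the way, in this order (a step that is already met when the one before it is completed fails the run):
1. the plunger is pressed home and the lowest cup is out in the lane (value of joint plunger above 0.056 m and x of cup0 in the frame of feeder above 0.05 m and y of cup0 in the frame of feeder below 0.03 m), for 0.02 s.
2. the plunger has sprung back and the stack has dropped, the ejected cup still in front of the gate (value of joint plunger below 0.004 m and height (world z) of cup1 below 0.016 m and y of cup0 in the frame of feeder below 0.035 m), for 0.1 s.
At the end, for the whole second after the job is handed in: The ejected cup stands flat and still in the lane within 5 mm of touching the stop; the plunger is out again (within 4 mm); the other two cups are stacked in the magazine, dropped by one, within 8 mm of its axis (y of cup0 in the frame of feeder between 0.066 and 0.074 m and x of cup0 in the frame of feeder between 0.052 and 0.064 m and height (world z) of cup0 below 0.015 m and angle between cup0's own z axis and vertical below 0.1 rad and linear speed of cup0 below 0.01 m/s and value of joint plunger below 0.004 m and horizontal distance between each of cup1, cup2 and magazine below 0.008 m and height (world z) of cup1 below 0.016 m and height (world z) of cup2 below 0.041 m).
It fails at once if a second cup is pushed or pulled out of the magazine (the plunger is pressed once only) (horizontal distance between any of cup1, cup2 and magazine above 0.012 m).
It fails at once if a cup is lifted or tipped over (height (world z) of cup0 above 0.022 m or height (world z) of cup1 above 0.046 m or height (world z) of cup2 above 0.07 m or angle between cup0's own z axis and vertical above 0.5 rad or height (world z) of any of cup_spare, relay_spare above 0.01 m).
It fails at once if the ejected cup is pushed off the feeder's deck (height (world z) of cup0 below 0.006 m).
It fails at once if the loose cup or the relay is moved by more than 15 mm (distance of any of cup_spare, relay_spare from where it was at the start of the episode above 0.015 m).
It also fails if it takes over 51 s, if anything falls off the work surface, if the arm or the gripper's body presses on something with over 40 N, if the wrist force passes 120 N, or if a joint passes its speed limit or range.

ROBOT

A 7-joint arm with a two-finger parallel gripper is mounted at the origin on a cart in front of the work surface, level with it; the furniture and walls round the work are solid. World frame = base frame: x ahead of the robot, y to its left, z up, the work surface at z = 0. Lengths are in m, angles in degrees, forces in N, time in s.
With the tool pointing down it reaches from about 0.425 to 0.875 m from the base axis. Payload 4.7 kg.
Tool frame: the origin (TCP) lies between the finger pads; the fingertips stand 11 mm ahead of it and the grasp point (between the pads) lies 8 mm behind it (env.tcp_to_tips is the distance from the TCP to the fingertips, in m); z points along the fingers, y is the line along which they close (so a half turn about z gives the same grasp; the last joint's range is limited). The gripper opens to 87 mm and grips with 3 to 60 N. Pads are 19 mm wide; open, the fingers measure 117 mm over their backs; the gripper's body (75 mm by 190 mm) begins 51 mm behind the grasp point.
Start: joints at [67.615, 18.392, -4.016, 83.108, 1.295, 78.541, -3.26], TCP at [0.256, -0.597, 0.234] pointing down, gripper open.
Joint ranges: [-163.93, 163.93], [-17.29, 119.83], [-79.2, 71.16], [3.27, 140.29], [-89.18, 269.18], [5.43, 117.66], [-154.24, 154.24]. Speed limits (degrees/s): [147.25, 147.25, 180, 180, 180, 180, 180].

INTERFACE

Orientations are given as [roll, pitch, yaw] about the fixed x, y, z axes, in that order (R = Rz(yaw) Ry(pitch) Rx(roll)).
In Python, from cell import env, viewer gives the robot as it stands.
- The arm moves only by the tool step_arm, never from a script. Its arguments are lists of equal length, an entry for each row: "delta_pos": the shift along the tool's x, y, z in units of 0.2 m (1.0 is 0.2 m), a list of three; "rot": the turn, a rotation vector about the tool's x, y, z in units of 1.5 rad (1.0 is 1.5 rad), a list of three; "gripper": the gripper command: -1 is shut, 1 is fully open, values between are in proportion. A call has 1 to 20 rows; each row is the pose to reach, as a shift and turn from the pose commanded when the call began, along the tool's axes at that moment; what a row does not reach only later rows make up. A row lasts 1/8 s, in which the tool goes at most 62.5 mm and 10.7 degrees, less where a joint would pass 70% of its speed; a pose out of reach is approached as far as the arm can. A call with a number of a shift or a turn outside -1 to 1 is refused whole. A call with a gripper value outside its range is refused whole. The fingers move at their own pace and stop on an object; "squeeze" is the grip in N (left out, the last holds). Time passes only in rows, so rows that repeat a pose let the fingers close. It gives the time, the measured TCP pose, the force, the opening and the grip force at its end, in the units of the state.
- env.get_obs(): the state, without advancing time (a new reading comes with each control period).
- viewer.read_camera(name): name is "side" or "top"; returns a dict with "img" (480x640x3 uint8, red, green, blue), "fx", "fy", "cx", "cy" (pixels), "pose" (4x4, takes a point from camera to world coordinates). Camera axes: x right, y down, z forward; pixel columns grow to the right and rows downward; lengths in m; the calibration is good to about 2 mm. A picture is of the moment at which its call begins. There is no depth.
- env.sign_off(): hands the job in; it is judged then, once.
The state is a dict: "time_s": time; "qpos": joint angles; "joint_velocities": joint speeds; "effort": joint torques, N m; "tool_pos": TCP position; "tool_rot": TCP orientation; "force": force on the tool from outside, world axes, zero at the start; "wrist_torque": the same for the moment, N m; "grip_width": finger opening in m; "grasp_force": force on a finger pad.
Only numpy, scipy, OpenCV 4.12 (cv2) and the standard library are available. Lean on these libraries where they do the work, as an engineer would, in place of code of your own. Each camera call takes 0.05 s, during which the arm holds its last target. There are 200 camera calls.

## Working session

There is one attempt and no reset: what is moved stays moved. The work goes in short steps, Python scripts to look and compute and a tool call to move; the robot and the scene stay as the last step left them, time stands still between calls to the robot, and variables do not carry over. Pictures are saved under pics/ and viewed, at most 10 in all, crops included, and the job is handed in when it is done.

Besides the shell and the picture viewer there is one more tool, called as name(argument=value, ...), one argument or row to a line, values as JSON. step_arm: Moves the arm, as the interface text tells. Shifts and turns lie within -1 to 1; 1 stands for 0.2 m of shift or 1.5 rad of turn. Its arguments: {"type":"object","properties":{"delta_pos":{"type":"array"},"rot":{"type":"array"},"gripper":{"type":"array"},"squeeze":{"type":"number"}},"required":["delta_pos","rot","gripper"]}

```bash
mkdir -p pics; cat > h.py <<'E'
import numpy as np, cv2
from cell import env, viewer
def snap(n,f=None):
    d=viewer.read_camera(n)
    if f: cv2.imwrite('pics/'+f,d['img'][:,:,::-1]); np.savez('pics/'+f+'.npz',**d)
    return d
def ray(d,u,v,z):
    r=np.array([(u-d['cx'])/d['fx'],(v-d['cy'])/d['fy'],1.]); P=np.array(d['pose']); r=P[:3,:3]@r; o=P[:3,3]
    return o+r*(z-o[2])/r[2]
def proj(d,p):
    P=np.array(d['pose']); c=P[:3,:3].T@(np.array(p)-P[:3,3]); return d['fx']*c[0]/c[2]+d['cx'],d['fy']*c[1]/c[2]+d['cy']
E
python3 - <<'E'
from h import *
for n in('top','side'):
    d=snap(n,n+'0.png'); print(n,d['fx'],d['cx'],d['cy'],np.round(d['pose'],3).tolist())
o=env.get_obs(); print({k:np.round(v,3).tolist() for k,v in o.items()}, env.tcp_to_tips)
E
```

```text
top 535.4415186435883 327.3836144719314 248.47397232556813 [[0.0, -0.992, 0.125, 0.369], [-1.0, 0.0, 0.004, 0.058], [-0.004, -0.125, -0.992, 0.928], [0.0, 0.0, 0.0, 1.0]]
side 567.8171452881217 321.25687060806064 240.53957013375884 [[0.986, -0.051, 0.156, 0.34], [-0.163, -0.411, 0.897, -0.839], [0.018, -0.91, -0.413, 0.48], [0.0, 0.0, 0.0, 1.0]]
{'time_s': 0.1, 'qpos': [67.615, 18.435, -4.019, 83.166, 1.295, 78.54, -3.261], 'joint_velocities': [0.04, -0.128, -0.098, -0.269, 0.028, 0.004, -0.03], 'effort': [-0.0, -49.257, -0.406, -31.34, -0.064, 0.039, 0.0], 'tool_pos': [0.256, -0.597, 0.233], 'tool_rot': [-179.904, 0.004, 23.196], 'force': [-0.555, 0.749, 1.001], 'wrist_torque': [0.039, 0.04, -0.031], 'grasp_force': 0.0, 'grip_width': 0.087} 0.011
```

View pics/top0.png

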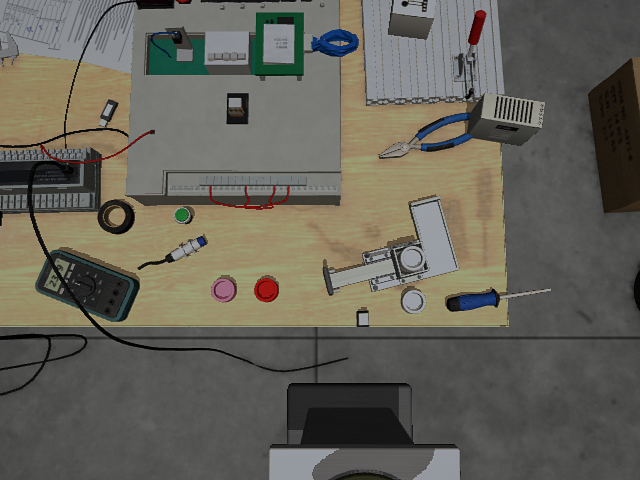

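View pics/side0.png

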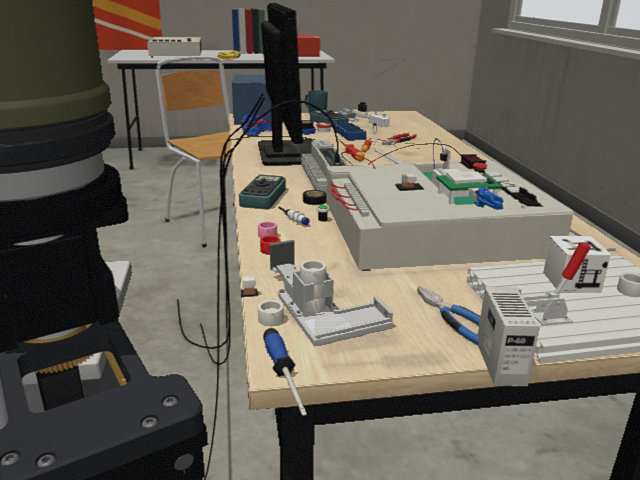

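Top view: the feeder is at about (400,255). Its plunger plate is at (328,277), the magazine with its top cup at (411,258), and the lane runs up to its stop at (425,200). The loose cup is at (413,300) and the relay at (362,318). The pink (223,289) and red (266,289) cups are decoys; the cup in the steel magazine is the one meant. I'll confirm it in an enlarged crop.

```bash
python3 - <<'E'
import cv2
i=cv2.imread('pics/top0.png')[185:335,310:510]
cv2.imwrite('pics/c0.png',cv2.resize(i,None,fx=4,fy=4,interpolation=cv2.INTER_CUBIC))
i=cv2.imread('pics/side0.png')[225:350,235:405]
cv2.imwrite('pics/c1.png',cv2.resize(i,None,fx=4.7,fy=4.7,interpolation=cv2.INTER_CUBIC))
E
```

```text
(no output)
```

View pics/c0.png

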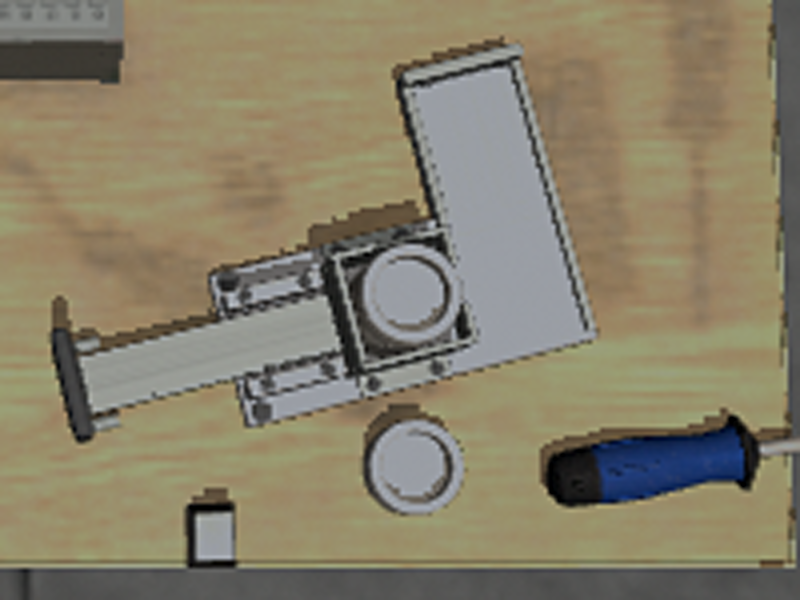

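View pics/c1.png

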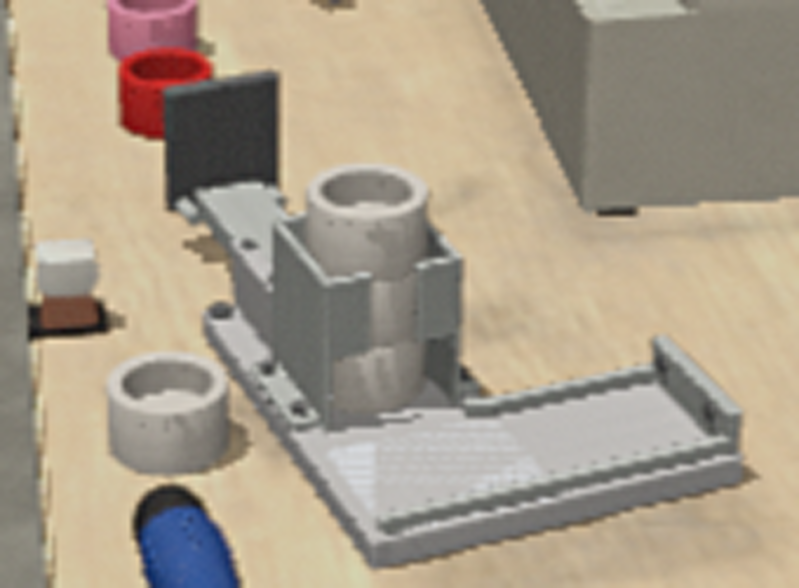

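The top crop confirms it: a white cup in the steel magazine with its rim at crop (408,292). The plate top is at (55..85, 330..440), the stop is at (458,58), and the deck's lane corner is at (597,338).

```bash
cat >> h.py <<'E'
class D(dict): pass
def load(f): return dict(np.load('pics/'+f+'.npz'))
E
python3 - <<'E'
from h import *
d=load('top0.png'); c=lambda U,V:((U+.5)/4-.5+310,(V+.5)/4-.5+185)
pts=[((597,338),(86,-30,12)),((248,425),(-70,-34,12)),((210,272),(-70,34,12)),((408,292),(0,0,84)),((522,50),(86,98,28)),((396,72),(32,98,28))]
W=np.array([ray(d,*c(*p),f[2]/1e3)[:2] for p,f in pts]); F=np.array([f[:2] for p,f in pts])/1e3
H=(F-F.mean(0)).T@(W-W.mean(0)); th=np.arctan2(H[0,1]-H[1,0],H[0,0]+H[1,1]); R=np.array([[np.cos(th),-np.sin(th)],[np.sin(th),np.cos(th)]])
t=W.mean(0)-R@F.mean(0)
print('th',np.degrees(th),'t',t); print('res mm',np.round(((F@R.T+t)-W)*1e3,1).tolist())
for n,f in dict(face=(-.143,0),lane=(.058,0),bay=(.058,.071)).items():
    w=R@f+t; print(n,w,np.hypot(*w))
for p in((50,330),(78,442)):
    w=ray(d,*c(*p),.066)[:2]; print('plate',((w-t)@R*1e3).round(1))
for n,p,z in(('spare',(414,463),.024),('relay',(214,535),.036)):
    w=ray(d,*c(*p),z)[:2]; print(n,w,((w-t)@R*1e3).round(1))
print('edge x',ray(d,400,326,0), 'box corner',ray(d,*c(120,40),.06))
# side check
s=load('side0.png')
for n,f in dict(cup=(0,0,.084),stop=(.086,.098,.028),lanecorner=(.086,-.03,.012),plateL=(-.143,.023,.066),plateR=(-.143,-.023,.066)).items():
    u,v=proj(s,[*(R@f[:2]+t),f[2]]); print(n,np.round(((u-235)*4.7,(v-225)*4.7)))
E
```

```text
th -76.50957921550031 t [ 0.4586236  -0.07216917]
res mm [[1.3, 0.9], [-1.8, 1.8], [-1.4, 1.9], [-1.7, -0.1], [3.4, -1.4], [0.3, -3.0]]
face [0.42526416 0.0668853 ] 0.43049187325236443
lane [ 0.472154   -0.12856889] 0.48934585385068974
bay [ 0.54119504 -0.11200581] 0.55266388818385
plate [-141.    21.7]
plate [-140.5  -24.8]
spare [ 0.39456656 -0.08239381] [ -5.  -64.7]
relay [0.36462016 0.00259491] [-94.6 -74. ]
edge x [ 0.35149786 -0.06276633  0.        ] box corner [0.56778534 0.04130375 0.06      ]
cup [358. 195.]
stop [739. 415.]
lanecorner [369. 540.]
plateL [272.  66.]
plateR [156.  84.]
```

step_arm(
  delta_pos=[
    [0.3,-0.1,0],
    [0.6,-0.2,0],
    [0.9,-0.3,0],
    [1.0,-0.35,0],
    [1.0,-0.35,0],
    [1.0,-0.35,0],
  ],
  rot=[
    [0,0,-0.1],
    [0,0,-0.2],
    [0,0,-0.3],
    [0,0,-0.4],
    [0,0,-0.465],
    [0,0,-0.465],
  ],
  gripper=[-1,-1,-1,-1,-1,-1],
  squeeze=40,
)

```text
time_s: 0.85
tool_pos: [0.4122, -0.454, 0.2331]
tool_rot: [-180.0, -0.0, 63.1]
force: [-0.0, -0.7, -0.3]
grip_width: 0.0352
grasp_force: 0.0
```

```bash
cat >> h.py <<'E'
from scipy.spatial.transform import Rotation as Ro
TH=np.radians(-76.51); RF=np.array([[np.cos(TH),-np.sin(TH)],[np.sin(TH),np.cos(TH)]]); T=np.array([.4586,-.0722])
def feed(p): return ((np.array(p)[:2]-T)@RF*1e3).round(1)
def to(goal,yaw=103.5):   # goal world xyz of TCP -> delta units
    o=env.get_obs(); Rt=Ro.from_euler('xyz',o['tool_rot'],degrees=True)
    print('t',round(o['time_s'],2),'pos',np.round(o['tool_pos'],4),'rot',np.round(o['tool_rot'],1),'feeder',feed(o['tool_pos']),'F',np.round(o['force'],1))
    print('dpos',np.round(Rt.inv().apply(np.array(goal)-o['tool_pos'])/.2,3),'rot',np.round((Rt.inv()*Ro.from_euler('xyz',[180,0,yaw],degrees=True)).as_rotvec()/1.5,3))
def tof(x,y,z,yaw=103.5): to([*(RF@np.array([x,y])/1e3+T),z/1e3],yaw)
E
python3 -c "
from h import *
to([.48,-.26,.22]); print(np.round(env.get_obs()['qpos'],0))"
```

```text
t 0.85 pos [ 0.4122 -0.454   0.2331] rot [-180.    -0.    63.1] feeder [ 360.5 -134.2] F [-0.  -0.7 -0.3]
dpos [ 1.019 -0.136  0.066] rot [-0.001 -0.    -0.47 ]
[ 58.  15. -15.  88.   4.  78.  15.]
```

step_arm(
  delta_pos=[
    [0.25,-0.03,0.02],
    [0.5,-0.06,0.04],
    [0.75,-0.1,0.06],
    [1.0,-0.14,0.06],
    [1.0,-0.14,0.06],
    [1.0,-0.14,0.06],
  ],
  rot=[
    [0,0,-0.1],
    [0,0,-0.2],
    [0,0,-0.3],
    [0,0,-0.4],
    [0,0,-0.47],
    [0,0,-0.47],
  ],
  gripper=[-1,-1,-1,-1,-1,-1],
)

```text
time_s: 1.6
tool_pos: [0.4772, -0.2637, 0.2215]
tool_rot: [-180.0, 0.0, 103.4]
force: [0.2, 0.1, 0.1]
grip_width: 0.0006
grasp_force: 0.0
```

```bash
python3 -c "
from h import *
tof(-75,0,190)"
```

```text
t 1.6 pos [ 0.4772 -0.2637  0.2215] rot [-180.     0.   103.4] feeder [190.5 -26.6] F [0.2 0.1 0.1]
dpos [1.328 0.13  0.157] rot [-0.     0.    -0.002]
```

step_arm(
  delta_pos=[
    [0.25,0.03,0.04],
    [0.5,0.06,0.08],
    [0.75,0.1,0.12],
    [1.0,0.13,0.15],
    [1.0,0.13,0.15],
  ],
  rot=[
    [0,0,0],
    [0,0,0],
    [0,0,0],
    [0,0,0],
    [0,0,0],
  ],
  gripper=[-1,-1,-1,-1,-1],
)

```text
time_s: 2.22
tool_pos: [0.4555, -0.06, 0.1914]
tool_rot: [-180.0, -0.0, 103.6]
force: [-0.3, -0.4, 0.6]
grip_width: 0.0007
grasp_force: 0.0
```

```bash
python3 -c "
from h import *
tof(-173,-1,50); print(np.round(env.get_obs()['qpos'],0))"
```

```text
t 2.23 pos [ 0.4555 -0.06    0.1914] rot [-180.    -0.   103.6] feeder [-12.6  -0.2] F [-0.3 -0.4  0.6]
dpos [ 0.802 -0.002  0.707] rot [-0.    -0.     0.001]
[ 41.  -2. -36. 111.  -2.  71.  20.]
```

step_arm(
  delta_pos=[
    [0.25,0,0],
    [0.5,0,0],
    [0.7,0,0],
    [0.8,0,0],
    [0.8,0,0.2],
    [0.8,0,0.4],
    [0.8,0,0.6],
    [0.8,0,0.7],
    [0.8,0,0.7],
    [0.8,0,0.7],
  ],
  rot=[
    [0,0,0],
    [0,0,0],
    [0,0,0],
    [0,0,0],
    [0,0,0],
    [0,0,0],
    [0,0,0],
    [0,0,0],
    [0,0,0],
    [0,0,0],
  ],
  gripper=[-1,-1,-1,-1,-1,-1,-1,-1,-1,-1],
)

```text
time_s: 3.48
tool_pos: [0.4196, 0.092, 0.0524]
tool_rot: [179.9, 0.0, 103.4]
force: [0.2, -0.1, 0.5]
grip_width: 0.0002
grasp_force: 0.0
```

```bash
python3 -c "
from h import *
tof(-157,0,50); print(np.round(env.get_obs()['qpos'],0))
i=snap('side','side1.png')['img'][150:350,200:440,::-1]
cv2.imwrite('pics/c2.png',cv2.resize(i,None,fx=3,fy=3))"
```

```text
t 3.48 pos [0.4196 0.092  0.0524] rot [179.9   0.  103.4] feeder [-168.8    0.4] F [ 0.2 -0.1  0.5]
dpos [-0.059 -0.002  0.012] rot [ 0.001  0.    -0.001]
[ 32.   5. -49. 123.   5.  53.  -6.]
```

View pics/c2.png

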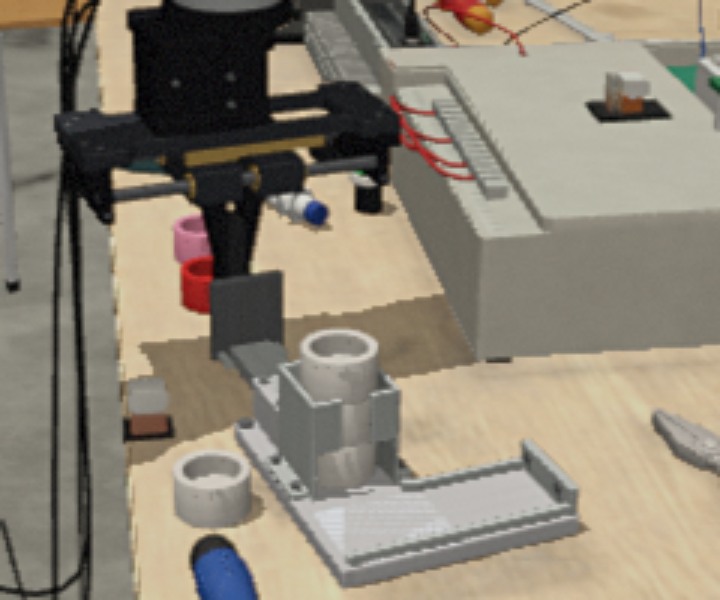

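The fingers (235,260) stand right behind the dark plate (247,310). I'll approach until I feel contact.

step_arm(
  delta_pos=[
    [-0.025,0,0.01],
    [-0.05,0,0.01],
    [-0.06,0.0,0.01],
    [-0.07,0,0.01],
    [-0.08,0,0.01],
    [-0.09,0,0.01],
    [-0.1,0,0.01],
    [-0.1,0,0.01],
  ],
  rot=[
    [0,0,0],
    [0,0,0],
    [0,0,0],
    [0,0,0],
    [0,0,0],
    [0,0,0],
    [0,0,0],
    [0,0,0],
  ],
  gripper=[-1,-1,-1,-1,-1,-1,-1,-1],
)

```text
time_s: 4.53
tool_pos: [0.4229, 0.0744, 0.0495]
tool_rot: [-180.0, -0.1, 103.6]
force: [-2.1, 4.3, 1.5]
grip_width: 0.0004
grasp_force: 2.4
```

```bash
python3 -c "
from h import *
tof(-92.5,0,50)"
```

```text
t 4.53 pos [0.4229 0.0744 0.0495] rot [-1.800e+02 -1.000e-01  1.036e+02] feeder [-150.9   -0.5] F [-2.1  4.3  1.5]
dpos [-0.292  0.002 -0.003] rot [-0.    -0.001  0.001]
```

step_arm(
  delta_pos=[
    [-0.02,0,0],
    [-0.04,0,0],
    [-0.06,0,0],
    [-0.08,0,0],
    [-0.1,0,0],
    [-0.12,0,0],
    [-0.14,0,0],
    [-0.16,0,0],
    [-0.18,0,0],
    [-0.2,0,0],
    [-0.22,0,0],
    [-0.24,0,0],
    [-0.26,0,0],
    [-0.27,0,0],
    [-0.27,0,0],
  ],
  rot=[
    [0,0,0],
    [0,0,0],
    [0,0,0],
    [0,0,0],
    [0,0,0],
    [0,0,0],
    [0,0,0],
    [0,0,0],
    [0,0,0],
    [0,0,0],
    [0,0,0],
    [0,0,0],
    [0,0,0],
    [0,0,0],
    [0,0,0],
  ],
  gripper=[-1,-1,-1,-1,-1,-1,-1,-1,-1,-1,-1,-1,-1,-1,-1],
)

```text
time_s: 6.4
tool_pos: [0.4359, 0.0232, 0.0496]
tool_rot: [180.0, -0.2, 103.6]
force: [-0.8, 8.8, 1.5]
grip_width: 0.0006
grasp_force: 4.1
```

```bash
python3 -c "
from h import *
tof(-92,0,50)"
```

```text
t 6.4 pos [0.4359 0.0232 0.0496] rot [180.   -0.2 103.6] feeder [-98.1   0.1] F [-0.8  8.8  1.5]
dpos [-0.031 -0.001 -0.002] rot [ 0.001 -0.002  0.002]
```

Travel is about 53 mm so far. I'll press on in small steps until the end stop is felt.

step_arm(
  delta_pos=[
    [-0.01,0,0],
    [-0.02,0,0],
    [-0.03,0,0],
    [-0.04,0,0],
    [-0.04,0,0],
  ],
  rot=[
    [0,0,0],
    [0,0,0],
    [0,0,0],
    [0,0,0],
    [0,0,0],
  ],
  gripper=[-1,-1,-1,-1,-1],
)

```text
time_s: 7.02
tool_pos: [0.4374, 0.0172, 0.0496]
tool_rot: [180.0, -0.3, 103.7]
force: [-2.7, 12.7, 2.3]
grip_width: 0.0004
grasp_force: 6.3
```

```bash
python3 -c "
from h import *
tof(-92,0,50)
i=snap('top','top1.png')['img'][185:335,310:510,::-1]
cv2.imwrite('pics/c3.png',cv2.resize(i,None,fx=4,fy=4))"
```

```text
t 7.03 pos [0.4374 0.0172 0.0496] rot [180.   -0.3 103.7] feeder [-91.9   0.2] F [-2.7 12.7  2.3]
dpos [ 0.001 -0.001 -0.002] rot [ 0.    -0.003  0.002]
```

step_arm(
  delta_pos=[
    [-0.01,0,0],
    [-0.02,0,0],
    [-0.025,0,0],
    [-0.025,0,0],
  ],
  rot=[
    [0,0,0],
    [0,0,0],
    [0,0,0],
    [0,0,0],
  ],
  gripper=[-1,-1,-1,-1],
)

```text
time_s: 7.58
tool_pos: [0.4374, 0.017, 0.0496]
tool_rot: [-180.0, -0.6, 103.8]
force: [-6.0, 23.5, 7.4]
grip_width: 0.0001
grasp_force: 12.2
```

```bash
python3 -c "
from h import *
tof(-190,0,50)"
```

```text
t 7.58 pos [0.4374 0.017  0.0496] rot [-180.    -0.6  103.8] feeder [-91.7   0.2] F [-6.  23.5  7.4]
dpos [0.491 0.002 0.003] rot [-0.    -0.007  0.004]
```

step_arm(
  delta_pos=[
    [0.15,0,0],
    [0.3,0,0],
    [0.4,0,0],
    [0.4,0,0],
    [0.4,0,0],
    [0.4,0,-0.3],
    [0.4,0,-0.55],
    [0.4,0,-0.55],
  ],
  rot=[
    [0,0,0],
    [0,0,0],
    [0,0,0],
    [0,0,0],
    [0,0,0],
    [0,0,0],
    [0,0,0],
    [0,0,0],
  ],
  gripper=[-1,-1,-1,-1,-1,-1,-1,-1],
)

```text
time_s: 8.57
tool_pos: [0.4234, 0.0847, 0.1634]
tool_rot: [179.6, 0.2, 103.4]
force: [-0.1, -0.2, -0.5]
grip_width: 0.0006
grasp_force: 0.0
```

```bash
python3 -c "
from h import *
tof(0,-40,160)
i=snap('side','side2.png')['img'][200:350,220:420,::-1]
cv2.imwrite('pics/c4.png',cv2.resize(i,None,fx=4,fy=4))
s=snap('top','top2.png')"
```

```text
t 8.57 pos [0.4234 0.0847 0.1634] rot [179.6   0.2 103.4] feeder [-160.8    2.4] F [-0.1 -0.2 -0.5]
dpos [-0.804 -0.211  0.018] rot [ 0.005  0.002 -0.001]
```

View pics/c4.png

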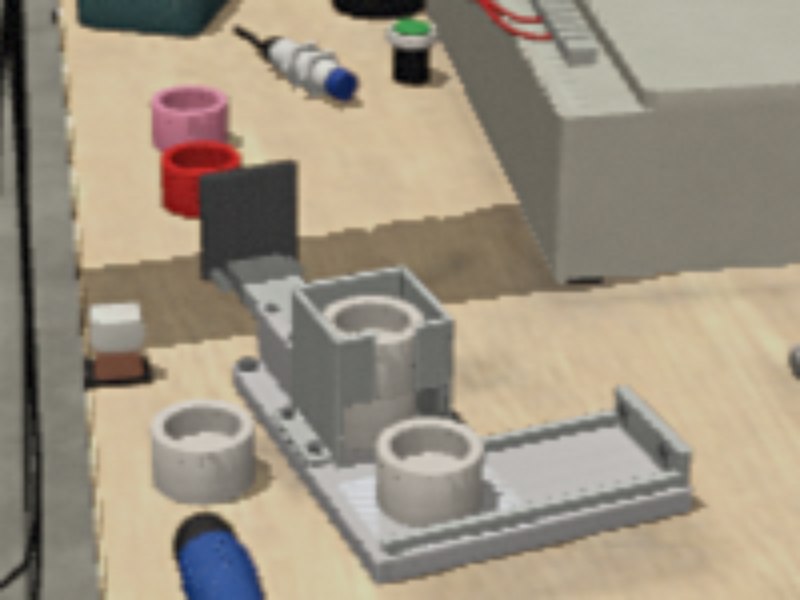

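The ejected cup stands in the lane in front of the gate at crop (430,475). The plunger plate is back out, and the stack has dropped one cup below the rim.

step_arm(
  delta_pos=[
    [-0.25,-0.07,0],
    [-0.5,-0.14,0],
    [-0.75,-0.21,0],
    [-1.0,-0.28,0],
    [-1.0,-0.28,0],
    [-1.0,-0.28,0],
  ],
  rot=[
    [0,0,0],
    [0,0,0],
    [0,0,0],
    [0,0,0],
    [0,0,0],
    [0,0,0],
  ],
  gripper=[-1,-1,-1,-1,-1,-1],
)

```text
time_s: 9.43
tool_pos: [0.4116, -0.1211, 0.1581]
tool_rot: [-179.9, -0.1, 103.5]
force: [-0.3, 0.5, -0.7]
grip_width: 0.0008
grasp_force: 0.0
```

```bash
python3 -c "
from h import *
tof(58,-54,33)
s=load('side2.png'); print('cup0',feed(ray(s,220+430/4,200+447/4,.036)),'spare',feed(ray(s,220+203/4,200+425/4,.024)),'cup2',feed(ray(s,220+375/4,200+318/4,.06)))"
```

```text
t 9.43 pos [ 0.4116 -0.1211  0.1581] rot [-1.799e+02 -1.000e-01  1.035e+02] feeder [ 36.6 -57.1] F [-0.3  0.5 -0.7]
dpos [-0.109  0.017  0.625] rot [-0.001 -0.002  0.   ]
cup0 [58.6  3.2] spare [ -5.7 -64.2] cup2 [-0.7  5. ]
```

step_arm(
  delta_pos=[
    [-0.11,0.01,0],
    [-0.11,0.01,0.2],
    [-0.11,0.01,0.4],
    [-0.11,0.01,0.55],
    [-0.11,0.01,0.62],
    [-0.11,0.01,0.62],
    [-0.11,0.01,0.62],
  ],
  rot=[
    [0,0,0],
    [0,0,0],
    [0,0,0],
    [0,0,0],
    [0,0,0],
    [0,0,0],
    [0,0,0],
  ],
  gripper=[-1,-1,-1,-1,-1,-1,-1],
)

```text
time_s: 10.3
tool_pos: [0.4208, -0.1429, 0.0366]
tool_rot: [179.9, 0.1, 103.6]
force: [-0.3, -0.4, 0.2]
grip_width: 0.0006
grasp_force: 0.0
```

```bash
python3 -c "
from h import *
tof(58,34,33)
i=snap('side','side3.png')['img'][200:350,220:420,::-1]
cv2.imwrite('pics/c5.png',cv2.resize(i,None,fx=4,fy=4))"
```

```text
t 10.3 pos [ 0.4208 -0.1429  0.0366] rot [1.799e+02 1.000e-01 1.036e+02] feeder [ 59.9 -53.3] F [-0.3 -0.4  0.2]
dpos [0.009 0.436 0.019] rot [0.001 0.001 0.001]
```

View pics/c5.png

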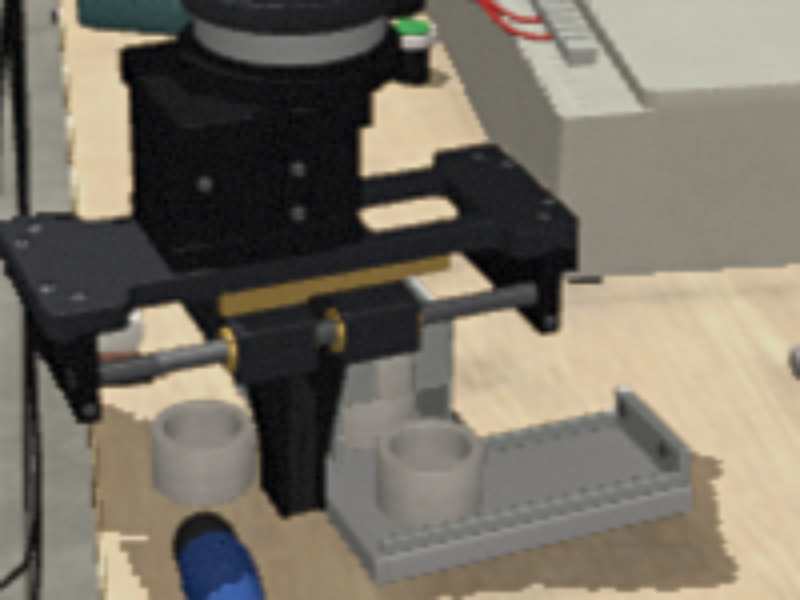

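Fingers at (290,480) are in line behind the cup (430,475), clear of the rail and the loose cup. I'll push slowly.

step_arm(
  delta_pos=[
    [0.005,0.03,0.015],
    [0.008,0.06,0.015],
    [0.008,0.08,0.015],
    [0.008,0.1,0.015],
    [0.008,0.12,0.015],
    [0.008,0.14,0.015],
    [0.008,0.16,0.015],
    [0.008,0.18,0.015],
    [0.008,0.2,0.015],
    [0.008,0.22,0.015],
    [0.008,0.24,0.015],
    [0.008,0.26,0.015],
    [0.008,0.28,0.015],
    [0.008,0.3,0.015],
    [0.008,0.32,0.015],
    [0.008,0.34,0.015],
    [0.008,0.36,0.015],
    [0.008,0.38,0.015],
    [0.008,0.39,0.015],
    [0.008,0.39,0.015],
  ],
  rot=[
    [0,0,0],
    [0,0,0],
    [0,0,0],
    [0,0,0],
    [0,0,0],
    [0,0,0],
    [0,0,0],
    [0,0,0],
    [0,0,0],
    [0,0,0],
    [0,0,0],
    [0,0,0],
    [0,0,0],
    [0,0,0],
    [0,0,0],
    [0,0,0],
    [0,0,0],
    [0,0,0],
    [0,0,0],
    [0,0,0],
  ],
  gripper=[-1,-1,-1,-1,-1,-1,-1,-1,-1,-1,-1,-1,-1,-1,-1,-1,-1,-1,-1,-1],
)

```text
time_s: 12.85
tool_pos: [0.4953, -0.1226, 0.0325]
tool_rot: [180.0, 0.0, 103.6]
force: [-0.3, -0.5, -0.3]
grip_width: 0.0002
grasp_force: 0.0
```

```bash
python3 -c "
from h import *
tof(58,36,33)
i=snap('side','side4.png')['img'][200:350,220:420,::-1]
cv2.imwrite('pics/c6.png',cv2.resize(i,None,fx=4,fy=4))"
```

```text
t 12.85 pos [ 0.4953 -0.1226  0.0325] rot [180.    0.  103.6] feeder [57.5 24. ] F [-0.3 -0.5 -0.3]
dpos [-0.002  0.06  -0.002] rot [0.    0.    0.001]
```

View pics/c6.png

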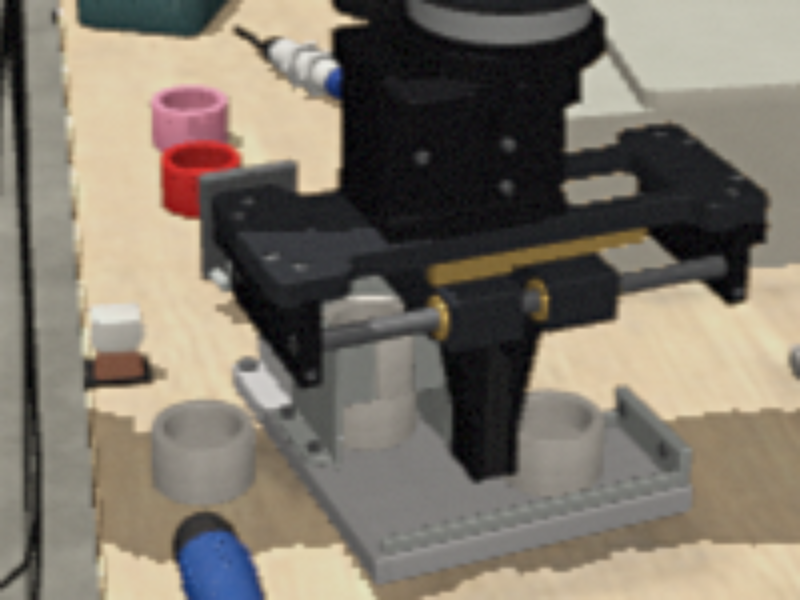

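The cup is at (562,440) in front of the fingers and upright, with about 15 mm left to the stop at (655,430).

step_arm(
  delta_pos=[
    [0,0.01,0],
    [0,0.02,0],
    [0,0.03,0],
    [0,0.04,0],
    [0,0.05,0],
    [0,0.055,0],
    [0,0.055,0],
  ],
  rot=[
    [0,0,0],
    [0,0,0],
    [0,0,0],
    [0,0,0],
    [0,0,0],
    [0,0,0],
    [0,0,0],
  ],
  gripper=[-1,-1,-1,-1,-1,-1,-1],
)

```text
time_s: 13.78
tool_pos: [0.5059, -0.12, 0.0325]
tool_rot: [180.0, 0.0, 103.6]
force: [-0.6, 0.3, -0.3]
grip_width: 0.0004
grasp_force: 0.0
```

step_arm(
  delta_pos=[
    [0,0.005,0],
    [0,0.01,0],
    [0,0.015,0],
    [0,0.015,0],
  ],
  rot=[
    [0,0,0],
    [0,0,0],
    [0,0,0],
    [0,0,0],
  ],
  gripper=[-1,-1,-1,-1],
)

```text
time_s: 14.28
tool_pos: [0.5088, -0.1194, 0.0325]
tool_rot: [180.0, 0.0, 103.6]
force: [0.4, -0.6, 1.0]
grip_width: 0.0004
grasp_force: 0.0
```

```bash
python3 -c "
from h import *
tof(58,36,33)
i=snap('side','side5.png')['img'][200:350,220:420,::-1]
cv2.imwrite('pics/c7.png',cv2.resize(i,None,fx=4,fy=4))"
```

```text
t 14.28 pos [ 0.5088 -0.1194  0.0325] rot [180.    0.  103.6] feeder [57.6 37.8] F [ 0.4 -0.6  1. ]
dpos [-0.002 -0.009 -0.002] rot [0.    0.    0.001]
```

No stop force yet, so I'll continue in small steps.

step_arm(
  delta_pos=[
    [0,0.005,0],
    [0,0.01,0],
    [0,0.015,0],
    [0,0.015,0],
  ],
  rot=[
    [0,0,0],
    [0,0,0],
    [0,0,0],
    [0,0,0],
  ],
  gripper=[-1,-1,-1,-1],
)

```text
time_s: 14.82
tool_pos: [0.5118, -0.1186, 0.0326]
tool_rot: [180.0, 0.0, 103.6]
force: [-0.7, 0.6, -1.1]
grip_width: 0.0007
grasp_force: 0.0
```

```bash
python3 -c "
from h import *
tof(58,36,33)
i=snap('side','side6.png')['img'][200:350,220:420,::-1]
cv2.imwrite('pics/c8.png',cv2.resize(i,None,fx=4,fy=4))"
```

```text
t 14.82 pos [ 0.5118 -0.1186  0.0326] rot [180.    0.  103.6] feeder [57.6 40.9] F [-0.7  0.6 -1.1]
dpos [-0.002 -0.025 -0.002] rot [0.    0.    0.001]
```

View pics/c8.png

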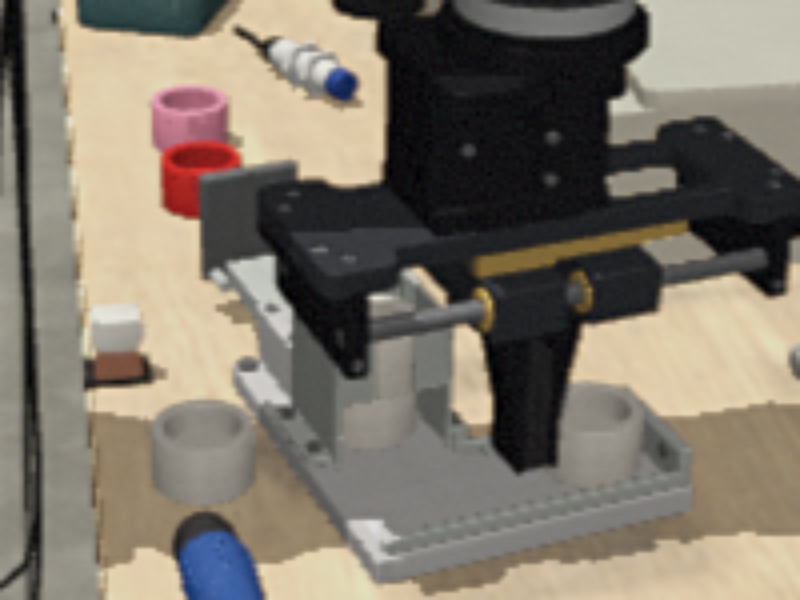

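The cup at (600,435) is almost at the stop (660,440). I'll continue until I feel force.

step_arm(
  delta_pos=[
    [0,0.005,0],
    [0,0.01,0],
    [0,0.012,0],
    [0,0.012,0],
  ],
  rot=[
    [0,0,0],
    [0,0,0],
    [0,0,0],
    [0,0,0],
  ],
  gripper=[-1,-1,-1,-1],
)

```text
time_s: 15.38
tool_pos: [0.514, -0.1181, 0.0325]
tool_rot: [180.0, 0.0, 103.5]
force: [-0.9, 0.3, 0.4]
grip_width: 0.0006
grasp_force: 0.1
```

step_arm(
  delta_pos=[
    [0,0.005,0],
    [0,0.01,0],
    [0,0.01,0],
  ],
  rot=[
    [0,0,0],
    [0,0,0],
    [0,0,0],
  ],
  gripper=[-1,-1,-1],
)

```text
time_s: 15.75
tool_pos: [0.515, -0.1179, 0.0324]
tool_rot: [-179.9, -0.0, 103.5]
force: [-4.8, -1.0, 3.7]
grip_width: 0.0007
grasp_force: 2.0
```

Stop contact is felt at 5 N. I'll back off straight, lift clear, and check.

step_arm(
  delta_pos=[
    [0,-0.04,0],
    [0,-0.12,0],
    [0,-0.2,0],
    [0,-0.2,0],
    [0,-0.2,-0.2],
    [0,-0.2,-0.45],
    [0,-0.4,-0.6],
    [0,-0.6,-0.6],
    [0,-0.8,-0.6],
    [0,-0.8,-0.6],
  ],
  rot=[
    [0,0,0],
    [0,0,0],
    [0,0,0],
    [0,0,0],
    [0,0,0],
    [0,0,0],
    [0,0,0],
    [0,0,0],
    [0,0,0],
    [0,0,0],
  ],
  gripper=[-1,-1,-1,-1,-1,-1,-1,-1,-1,-1],
)

```text
time_s: 17.0
tool_pos: [0.3584, -0.1562, 0.1526]
tool_rot: [-180.0, 0.1, 103.3]
force: [1.0, -0.3, 0.4]
grip_width: 0.0005
grasp_force: 0.0
```

```bash
python3 -c "
from h import *
tof(58,36,33)
i=snap('side','side9.png')['img'][200:350,220:420,::-1]
cv2.imwrite('pics/c9.png',cv2.resize(i,None,fx=4,fy=4))"
```

```text
t 17.0 pos [ 0.3584 -0.1562  0.1526] rot [-1.800e+02  1.000e-01  1.033e+02] feeder [  58.3 -117.1] F [ 1.  -0.3  0.4]
dpos [0.005 0.766 0.598] rot [-0.     0.001 -0.002]
```

View pics/c9.png

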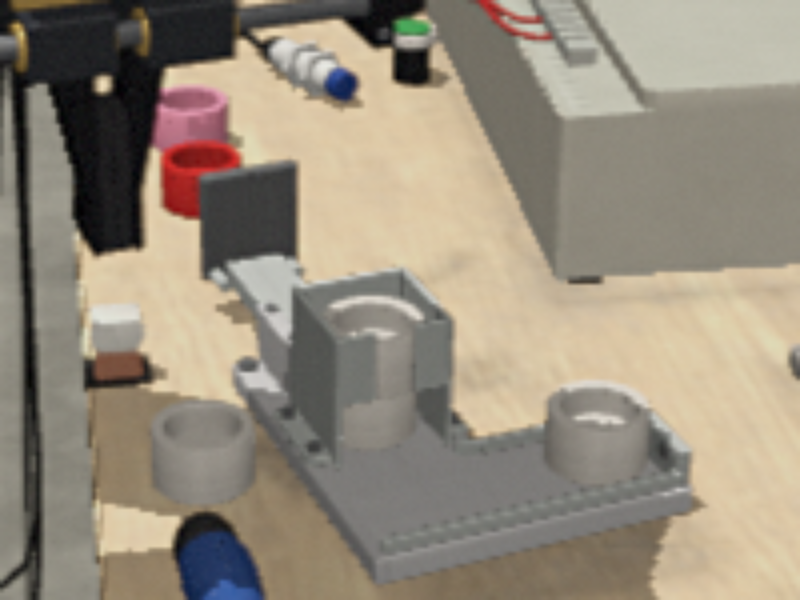

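The cup stands flat against the stop at (598,430). The plunger is out, the two stacked cups are in the magazine, and the loose cup and relay haven't moved. One numeric check, then I hand in.

```bash
python3 -c "
from h import *
s=load('side9.png'); f=lambda U,V,z:feed(ray(s,220+U/4,200+V/4,z))
c=f(598,407,.036); k=f(690,452,.028); print(c,k,'gap to stop outer',k-c)
if c[1]>66: print(env.sign_off())"
```

```text
[55.2 74.9] [85.5 98.7] gap to stop outer [30.3 23.8]
the job is handed in; nothing more can be done
None
```

I pressed the plunger home once and it sprang back, then pushed the ejected cup up to the stop (contact felt at about 5 N); the last picture shows the other two cups still in the magazine and the loose cup and relay where they stood, and I handed the job in at about 17 s without the verdict being shown.

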